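# Strap a jade blank onto the carving jig

### The job

Lay the green jade blank flat and centred on the black rubber pad of the plywood carving jig, its length running front to back under where the strap will go, and let go of it. Then lift the steel strap by its red handle, swing it about its loose pivot bolt to cross over the blank and lower its slot over the second bolt, fully down with its foot on the board, and let go. Do not bump the light bar that hangs over the jig, and leave the other things on the bench where they are.

Things in the scene. Friction and masses are not known exactly. Their poses are not given: they have to be found in the camera images.
- slab_center (a point): Centre (15 mm above its underside) of the loose jade blank: a dark green rectangular bar 100 mm long (own x), 44 mm wide (own y), 30 mm thick (own z), about 0.4 kg, lying flat on the bench left of the jig at the start.
- jig: The jig, fixed to the bench: a plywood board 12 mm thick, 320 mm (own x, away from the robot) by 340 mm (own y, to the left). Origin on its underside (bench level), under the centre of the pad; the board spans x -195 to +125 mm, y -195 to +145 mm. It stands at a different place and yaw each time.
- pad (a point): Centre of the top face of the black rubber pad on the board, 120 mm (jig x) by 60 mm (jig y), 14 mm above the bench. The blank belongs here, its length along jig x.
- pivot_bolt (a point): On the axis of the upright pivot bolt, at the top of its 26 mm wide collar, 50 mm above the bench; at y -65 mm in the jig frame. Above it a 10 mm shank passes through the strap's 15 mm round hole; a 28 mm brass knob 44 mm above the collar keeps the strap on, so the strap is loose: it turns freely, can be lifted level by 35 mm and can tilt a little.
- second_bolt (a point): On the axis of the second bolt, 50 mm above the bench (level with the collar's top); at y +65 mm in the jig frame, 130 mm from the pivot bolt. Upright brass bolt, 10 mm in diameter; its pointed tip ends 68 mm above the bench (cone over the last 8 mm), so the slot must be lifted over 18 mm to pass above it.
- slot (a point): Centre of the slot, on the strap's underside, 50 mm above the bench at the start and when home. Strap: steel bar 200 x 34 x 6 mm, 0.28 kg; own x from pivot hole to handle, z up. Slot 15 mm wide, 29 mm long (along x), 130 mm from the hole. At the start the strap is swung out towards the robot, 83 to 120 degrees counter-clockwise (from above) of home (pivot bolt to second bolt).
- handle (a point): On the axis of the strap's upright red round handle, 38 mm above the strap's underside, 88 mm above the bench at rest. Handle 24 mm in diameter, from 58 to 104 mm above the bench; 163 mm from the pivot hole, 33 mm beyond the slot's centre. It spins freely on its upright stem, so a hand holding it need not turn as the strap swings. The black foot below it, 16 x 50 mm, stands on the board.
- lamp: Fixed light bar at the back of the jig; origin and axes as jig. It runs along jig y from -200 to +160 mm, covers jig x 10 to 50 mm, z 230 to 258 mm; posts at jig x 105 mm, y -180 and +140 mm. It is in the way of a gripper held upright over the pad or the handle's home place: reach in slanted about 30 degrees, gripper leaning back towards jig -x.
- burr_cup: Bystander: white cup, 70 mm wide, 80 mm tall, origin at its underside; free standing.
- offcut: Bystander: grey-brown stone offcut 70 x 50 x 22 mm lying on the right back part of the jig board, origin at its underside.
- stone: Bystander: pale stone 90 x 70 x 30 mm on the bench right of the jig, origin at its underside.
- spanner: Bystander: spanner 160 mm long lying on the bench to the right front.
- brush: Bystander: brush 170 mm long lying on the bench to the left front.

How it is judged:
On the way, in this order (a step that is already met when the one before it is completed fails the run):
1. the blank lies on the pad, let go (horizontal distance between slab_center and pad below 0.015 m and angle between the x axis of slab_center and the x axis of jig, either way round below 0.2 rad and angle between slab_center's own z axis and vertical below 0.06 rad and z of slab_center in the frame of pad below 0.018 m and contact force between the fingers and slab below 0.1 N), for 0.2 s.
2. the strap's slot is down over the second bolt (horizontal distance between slot and second_bolt below 0.012 m and z of slot in the frame of second_bolt below 0.003 m and angle between slot's own z axis and vertical below 0.04 rad), for 0.2 s.
At the end, for the whole second after the job is handed in: The blank lies flat on the pad, within 15 mm of its centre and 11 degrees of the jig's front-to-back direction, and the strap is home: slot over the second bolt (centres within 12 mm), underside at most 3 mm above its seat, level within 2.3 degrees; both at rest and released (all of step 1 and all of step 2 and linear speed of each of strap, slab below 0.02 m/s); the robot touches nothing.
It fails at once if the light bar is bumped (over 5 N) (contact force between lamp and anything else above 5 N).
It fails at once if a bystander is moved by more than 30 mm (distance of any of burr_cup, offcut, stone, spanner, brush from where it was at the start of the episode above 0.03 m).
It also fails if it takes over 58 s, if anything falls off the work surface, if the arm or the gripper's body presses on something with over 40 N, if the wrist force passes 120 N, or if a joint passes its speed limit or range.

### The arm

A 7-joint arm with a two-finger parallel gripper is mounted at the origin on the work surface. World frame = base frame: x ahead of the robot, y to its left, z up, the work surface at z = 0. Lengths are in m, angles in rad, forces in N, time in s.
With the tool pointing down it reaches from about 0.4 to 0.875 m from the base axis. Payload 19.3 kg.
Tool frame: the origin (TCP) lies at the very end of the fingers, on their centre line; the grasp point (between the pads) lies 19 mm behind it; z points along the fingers, y is the direction in which the jaws open and shut (so a half turn about z gives the same grasp; the last joint's range is limited). The gripper opens to 85 mm and grips with 20 to 120 N. Pads are 22 mm wide; open, the fingers measure 114 mm over their backs; the gripper's body (76 mm by 85 mm) begins 54 mm behind the grasp point. The pads swing forward as they close: fully open they stand 13 mm farther back than shut.
Start: joints at [1.08, 0.521, -0.036, 1.599, 0.021, 1.021, -0.113], TCP at [0.255, -0.57, 0.231] pointing down, gripper open.
Joint ranges: [-2.91, 2.91], [-0.3, 2.13], [-1.5, 1.42], [0.17, 2.43], [-1.26, 4.41], [0.16, 1.93], [-2.52, 2.52]. Speed limits (rad/s): [1.89, 1.89, 2.39, 2.39, 3.01, 3.01, 3.01].

### API

Orientations are given as [roll, pitch, yaw] about the fixed x, y, z axes, in that order (R = Rz(yaw) Ry(pitch) Rx(roll)).
In Python, from workcell import bot, grab_frame, calibration, workorder gives the robot as it stands.
- The arm moves only by the tool move_arm, never from a script. Its arguments are lists of equal length, an entry for each row: "jaw": the closure in counts, from 0 (fully open) to 255 (shut); "dp": the shift along the tool's x, y, z in units of 800 mm (1.0 is 800 mm), a list of three; "rotation": the turn, a rotation vector about the tool's x, y, z in units of pi rad (1.0 is pi rad), a list of three. In form: {"jaw": [jaw, ...], "dp": [[dx, dy, dz], ...], "rotation": [[rx, ry, rz], ...]}. A call has 1 to 10 rows; each row shifts and turns the commanded pose from where the row before left it, along the tool's axes as they then stand; what a row does not reach is not made up. A row lasts 1/8 s, in which the tool goes at most 62.5 mm and 10.7 degrees, less where a joint would pass 70% of its speed; a pose out of reach is approached as far as the arm can. A call with a number of a shift or a turn outside -1 to 1 is refused whole. A call with a gripper value outside its range is refused whole. The fingers move at their own pace and stop on an object; "squeeze" is the grip in N (left out, the last holds). Time passes only in rows, so rows that do not move let the fingers close. It gives the time, the measured TCP pose, the force and the opening at its end, in the units of the state.
- bot.observe(): the state, without advancing time (a new reading comes with each control period).
- grab_frame(name): name is "scene" or "top"; returns the picture (480x640x3 uint8, blue, green, red); there is no depth.
- calibration(name): a dict with "camera_matrix" (3x3 intrinsics, pixels), "T" (4x4, takes a point from camera to world coordinates). Camera axes: x right, y down, z forward; pixel columns grow to the right and rows downward; lengths in m; the calibration is good to about 2 mm. A picture is of the moment at which its call begins. calibration takes no time and is no camera call.
- workorder.job_done(): hands the job in, once; it reports no verdict.
The state is a dict: "clock": time; "qpos": joint angles; "qd": joint speeds; "joint_efforts": joint torques, N m; "position": TCP position; "tool_rot": TCP orientation; "force": force on the tool from outside, world axes, zero at the start; "moment": the same for the moment, N m; "grip_width": finger opening in m.
Only numpy, scipy, OpenCV 4.12 (cv2) and the standard library are available. Lean on these libraries where they do the work, as an engineer would, in place of code of your own. Each camera call takes 0.05 s, during which the arm holds its last target. There are 200 camera calls.

## Working session

There is one attempt and no reset: what is moved stays moved. The work goes in short steps, Python scripts to look and compute and a tool call to move; the robot and the scene stay as the last step left them, time stands still between calls to the robot, and variables do not carry over. Pictures are saved under pics/ and viewed, about 8 in all and at most 12, crops included, and the job is handed in when it is done.

Besides the shell and the picture viewer there is one more tool, called after "Request:" as name(argument=value, ...) on one line, values as JSON. move_arm: Moves the arm, as the interface text tells. Shifts and turns lie within -1 to 1; 1 stands for 800 mm of shift or pi rad of turn. Its arguments: {"type":"object","properties":{"jaw":{"type":"array","items":{"type":"number"}},"dp":{"type":"array","items":{"type":"array","items":{"type":"number","minimum":-1,"maximum":1}}},"rotation":{"type":"array","items":{"type":"array","items":{"type":"number","minimum":-1,"maximum":1}}},"squeeze":{"type":"number"}},"required":["jaw","dp","rotation"]}

```bash
ls; mkdir -p pics; python3 - <<'E'
from workcell import bot, grab_frame, calibration
import cv2
print(bot.observe())
for n in("scene","top"):
    cv2.imwrite(f"pics/{n}0.png",grab_frame(n)); c=calibration(n); print(n,c)
E
```

```text
pics
{'clock': 0.0, 'qpos': array([ 1.07981267,  0.52201617, -0.03634057,  1.59999461,  0.02122908,
        1.02112946, -0.11279795]), 'qd': array([ 0.000811  ,  0.0002805 ,  0.00097352, -0.00023284, -0.00040382,
        0.00143294,  0.00081326]), 'joint_efforts': array([ 3.80748361e-04, -9.27098608e+01,  1.98005363e+00, -3.69919288e+01,
        1.78968371e-02,  8.33679718e-03, -4.71127385e-05]), 'position': array([ 0.25512261, -0.57018356,  0.23072905]), 'tool_rot': array([-3.14043545e+00,  1.02185259e-04,  4.20802173e-01]), 'force': array([-0.43093451,  0.32583625, -1.00144179]), 'moment': array([0.04056303, 0.00079875, 0.00980331]), 'grip_width': 0.0853949525896303}
scene {'camera_matrix': array([[525.86990269,   0.        , 314.51235424],
       [  0.        , 525.86990269, 244.28124068],
       [  0.        ,   0.        ,   1.        ]]), 'T': array([[ 0.61319513,  0.55457883, -0.56252471,  1.19534191],
       [ 0.78989292, -0.43751374,  0.42971025, -0.50101104],
       [-0.00780409, -0.70783052, -0.70633919,  0.92838746],
       [ 0.        ,  0.        ,  0.        ,  1.        ]])}
top {'camera_matrix': array([[599.855107  ,   0.        , 320.39746774],
       [  0.        , 599.855107  , 243.31128396],
       [  0.        ,   0.        ,   1.        ]]), 'T': array([[ 0.0629801 , -0.97619597,  0.20754502,  0.20435309],
       [-0.99800859, -0.06087042,  0.01654203, -0.02280013],
       [-0.00351491, -0.20817353, -0.97808559,  1.65581232],
       [ 0.        ,  0.        ,  0.        ,  1.        ]])}
```

View pics/top0.png

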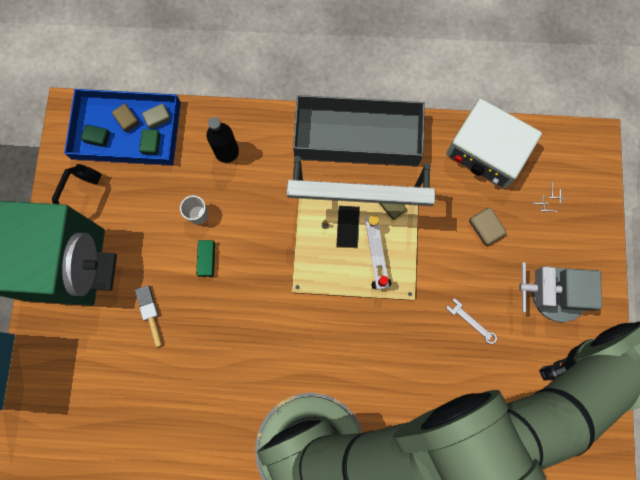

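View pics/scene0.png

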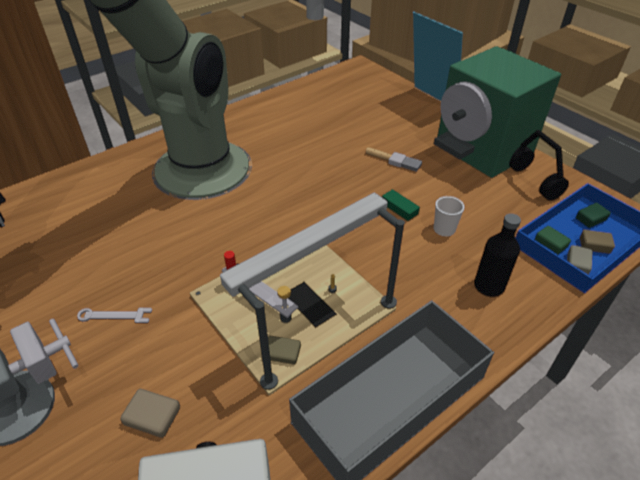

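The top view shows the jig (cols 293–418, rows 190–298), the blank at about (205,258), the handle at (383,282), the pivot knob at (374,221) and the second bolt at (326,225). The scene view agrees with this layout. Next I'll measure more finely.

```bash
cat > h.py <<'E'
import numpy as np, cv2
from workcell import bot, grab_frame, calibration
from scipy.spatial.transform import Rotation as R
def ray(n,u,v,z):
    c=calibration(n);T=c["T"];d=T[:3,:3]@np.linalg.inv(c["camera_matrix"])@[u,v,1]
    return T[:3,3]+d*(z-T[2,3])/d[2]
def proj(n,p):
    c=calibration(n);q=np.linalg.inv(c["T"])@np.r_[p,1];k=c["camera_matrix"]@q[:3];return k[:2]/k[2]
E
python3 - <<'E'
from h import *
im=cv2.imread("pics/top0.png");hsv=cv2.cvtColor(im,cv2.COLOR_BGR2HSV)
def seg(lo,hi,box):
    m=cv2.inRange(hsv,lo,hi);k=np.zeros_like(m);x0,y0,x1,y1=box;k[y0:y1,x0:x1]=m[y0:y1,x0:x1]
    n,l,s,c=cv2.connectedComponentsWithStats(k);i=1+np.argmax(s[1:,4]);
    r=cv2.minAreaRect(np.argwhere(l==i)[:,::-1].astype(np.float32));return c[i],s[i],r
for nm,a,z in[("slab",((60,100,20),(90,255,255),(185,230,225,290)),.03),("pad",((0,0,0),(180,255,45),(333,200,362,252)),.014),("handle",((0,180,90),(6,255,255),(370,270,400,295)),.1),("handle2",((174,180,90),(180,255,255),(370,270,400,295)),.1),("knob",((18,150,120),(28,255,255),(365,212,382,230)),.1)]:
    try:
        c,s,r=seg(*a);print(nm,c,s,r,ray("top",*c,z))
        if nm in("slab","pad"):print(np.array([ray("top",*p,z)[:2] for p in cv2.boxPoints(r)]).round(4).tolist())
    except Exception as e:print(nm,e)
cv2.imwrite("pics/crop.png",cv2.resize(im[180:305,280:440],None,fx=4.8,fy=4.8,interpolation=cv2.INTER_CUBIC))
E
```

```text
slab [205.05724508 258.00357782] [197 241  17  35 559] ((205.0, 258.0), (34.0, 16.0), 90.0) [0.48818545 0.319649   0.03      ]
[[0.5346, 0.3469], [0.5373, 0.3026], [0.4424, 0.293], [0.4396, 0.3368]]
pad [347.6619171 226.3873057] [337 207  22  40 772] ((347.55999755859375, 226.4199981689453), (19.691856384277344, 39.494651794433594), 3.1798300743103027) [ 0.60612142 -0.06856048  0.014     ]
[[0.5491, -0.0407], [0.6635, -0.0404], [0.6637, -0.0962], [0.5494, -0.0958]]
handle [383.10447761 280.29850746] [379 276  10  10  67] ((382.91998291015625, 280.44000244140625), (7.600000381469727, 9.199999809265137), 36.869895935058594) [ 0.4459536 -0.1664707  0.1      ]
handle2 attempt to get argmax of an empty sequence
knob [373.45   219.5625] [369 215  10  10  80] ((373.5, 219.5), (9.0, 9.0), 90.0) [ 0.6080999 -0.1339575  0.1      ]
```

View pics/crop.png

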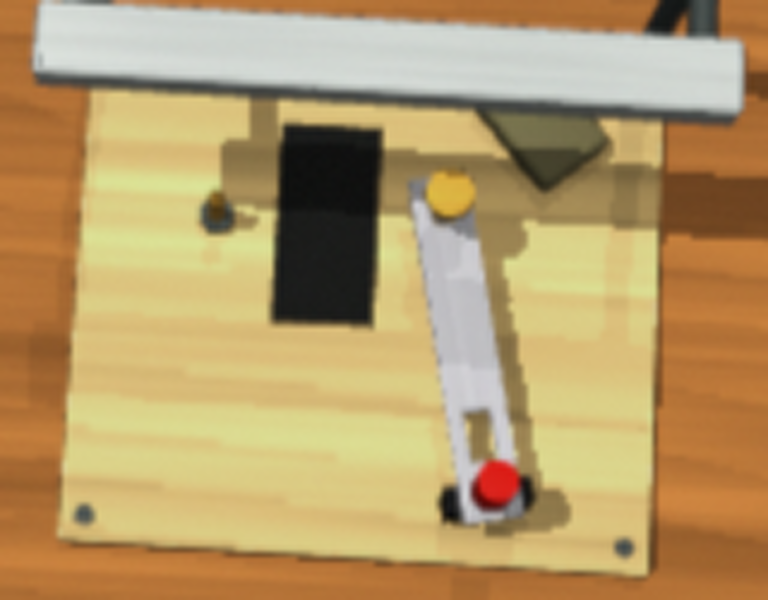

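The crop shows the pad corners at (284,124), (382,130), (372,327) and (272,322), the board front corners at (58,540) and (650,575), the bolt tip near (217,195), the knob at (450,193) and the red handle top at (496,482). I'll fit the poses from these.

```bash
python3 - <<'E'
from h import *
from scipy.optimize import least_squares as LS
im=cv2.imread("pics/top0.png");hsv=cv2.cvtColor(im,cv2.COLOR_BGR2HSV)
J=[((60,30,.014),(284,124)),((60,-30,.014),(382,130)),((-60,-30,.014),(372,327)),((-60,30,.014),(272,322)),((-195,145,.012),(58,540)),((-195,-195,.012),(650,575)),((0,65,.068),(217,195)),((0,-65,.102),(450,193))]
def w(q,p):
    c,s=np.cos(q[2]),np.sin(q[2]);a,b=p[0]/1e3,p[1]/1e3
    return np.array([q[0]+c*a-s*b,q[1]+s*a+c*b,p[2]])
px=lambda u:np.array([280+(u[0]+.5)/4.8-.5,180+(u[1]+.5)/4.8-.5])
f=lambda q:np.concatenate([proj("top",w(q,p))-px(u) for p,u in J])
r=LS(f,[.606,-.068,0],loss="soft_l1");print("jig",r.x,r.fun.reshape(-1,2).round(1).tolist())
# slab
m=cv2.inRange(hsv,(60,100,20),(90,255,255));m[:230]=0;m[290:]=0;m[:,:185]=0;m[:,225:]=0
def mom(M):
    return np.array([M["m10"]/M["m00"],M["m01"]/M["m00"],M["mu11"]/M["m00"]/10,M["m00"]/100, M["mu20"]/M["m00"]/10])
t=mom(cv2.moments(m,True))
def g(q):
    P=[proj("top",w(q,(x,y,z))) for x in(50,-50) for y in(22,-22) for z in(0,.03)]
    return mom(cv2.moments(cv2.convexHull(np.float32(P))))-t
best=min((LS(g,[.485,.32,a],diff_step=1e-3,x_scale=[.01,.01,.1]) for a in(-.1,0,.1)),key=lambda s:s.cost)
print("slab",best.x,best.fun,best.cost)
h=ray("top",*px((496,482)),.104);k=w(r.x,(0,-65,.1));print("handle",h,np.hypot(*(h-k)[:2]),np.degrees(np.arctan2(*(h-k)[1::-1])))
for s in [w(r.x,(0,65,0)),k]:print(s)
cup=ray("top",193,212,.08);print("cup",cup)
E
```

```text
jig [ 0.60625493 -0.06892697  0.0029502 ] [[-0.5, -0.2], [0.2, -0.3], [0.3, 0.1], [-0.3, -0.1], [-0.1, 0.1], [0.1, 0.1], [-0.0, 0.1], [0.1, 0.2]]
slab [0.49084182 0.32254723 0.07326621] [ 0.00911793 -0.00512883  0.10150428  1.05521427  0.51381378] 0.6939471587547515
handle [ 0.44603613 -0.16563634  0.104     ] 0.16351467951703466 -168.81804403406704
[ 0.60606317 -0.00392725  0.        ]
[ 0.60644669 -0.13392669  0.1       ]
cup [0.60402365 0.35494374 0.08      ]
```

```bash
cat >> h.py <<'E'
import json
def rot(psi,lean):   # tool y along rotated +y, leaning back to -x
    L=np.radians(lean);z=[np.sin(L),0,-np.cos(L)];y=[0,1,0]
    return R.from_euler("z",psi)*R.from_matrix(np.c_[np.cross(y,z),y,z])
def plan(wps,jaw,start=None):
    """wps: (pos, Rotation, jaw or None)"""
    s=bot.observe();p=s["position"];q=R.from_euler("xyz",s["tool_rot"])
    if start: p,q=np.array(start[0]),start[1]
    dp=[];rv=[];J=[]
    for tp,tq,n in wps:
        tp=np.array(tp);w=(q.inv()*tq).as_rotvec()
        n=max(n,int(np.ceil(np.linalg.norm(tp-p)/.058)),int(np.ceil(np.linalg.norm(w)/.18)))
        step=(tp-p)/n
        for i in range(n):
            dp.append((q.inv().apply(step)/.8).round(4).tolist());rv.append((w/n/np.pi).round(4).tolist());J.append(jaw)
            q=q*R.from_rotvec(w/n)
        p,q=tp,tq
    for i in range(0,len(dp),10):print(json.dumps(dict(jaw=J[i:i+10],dp=dp[i:i+10],rotation=rv[i:i+10])))
def off(tcp_grasp,Rt): return np.array(tcp_grasp)+Rt.apply([0,0,.019])
E
python3 - <<'E'
from h import *
q0=R.from_euler("xyz",[np.pi,0,.42])
plan([((.42,-.2,.32),R.from_euler("xyz",[np.pi,0,1.6]),0),((.44,.25,.25),rot(.07,30),0)],60)
E
```

```text
{"jaw": [60, 60, 60, 60, 60, 60, 60, 60, 60, 60], "dp": [[0.0471, -0.0423, -0.0139], [0.0528, -0.0349, -0.0139], [0.0574, -0.0268, -0.0139], [0.0607, -0.0181, -0.0139], [0.0627, -0.0089, -0.0139], [0.0633, 0.0004, -0.0139], [0.0626, 0.0097, -0.0139], [0.0605, 0.0188, -0.0139], [0.0562, 0.0041, 0.0088], [0.0552, 0.0126, 0.0068]], "rotation": [[-0.0, -0.0, -0.0469], [-0.0, -0.0, -0.0469], [-0.0, -0.0, -0.0469], [-0.0, -0.0, -0.0469], [-0.0, -0.0, -0.0469], [-0.0, -0.0, -0.0469], [-0.0, -0.0, -0.0469], [-0.0, -0.0, -0.0469], [-0.0134, -0.0129, -0.05], [-0.0134, -0.0129, -0.05]]}
{"jaw": [60, 60, 60, 60, 60, 60, 60, 60], "dp": [[0.0528, 0.0208, 0.0054], [0.0491, 0.0286, 0.0043], [0.0442, 0.0358, 0.0038], [0.0382, 0.0421, 0.0038], [0.0313, 0.0474, 0.0043], [0.0237, 0.0516, 0.0053], [0.0156, 0.0544, 0.0067], [0.0072, 0.0559, 0.0086]], "rotation": [[-0.0134, -0.0129, -0.05], [-0.0134, -0.0129, -0.05], [-0.0134, -0.0129, -0.05], [-0.0134, -0.0129, -0.05], [-0.0134, -0.0129, -0.05], [-0.0134, -0.0129, -0.05], [-0.0134, -0.0129, -0.05], [-0.0134, -0.0129, -0.05]]}
```

Request:
move_arm(jaw=[60, 60, 60, 60, 60, 60, 60, 60], dp=[[0.047, -0.042, -0.014], [0.053, -0.035, -0.014], [0.057, -0.027, -0.014], [0.061, -0.018, -0.014], [0.063, -0.009, -0.014], [0.063, 0, -0.014], [0.063, 0.01, -0.014], [0.06, 0.019, -0.014]], rotation=[[0, 0, -0.047], [0, 0, -0.047], [0, 0, -0.047], [0, 0, -0.047], [0, 0, -0.047], [0, 0, -0.047], [0, 0, -0.047], [0, 0, -0.047]])

```text
clock: 1.1
position: [0.4202, -0.1986, 0.3213]
tool_rot: [-3.141, 0.0, 1.607]
force: [0.6, -1.0, -0.1]
grip_width: 0.0649
```

Request:
move_arm(jaw=[60, 60, 60, 60, 60, 60, 60, 60, 60, 60], dp=[[0.056, 0.004, 0.009], [0.055, 0.013, 0.007], [0.053, 0.021, 0.005], [0.049, 0.029, 0.004], [0.044, 0.036, 0.004], [0.038, 0.042, 0.004], [0.031, 0.047, 0.004], [0.024, 0.052, 0.005], [0.016, 0.054, 0.007], [0.007, 0.056, 0.009]], rotation=[[-0.0134, -0.0129, -0.05], [-0.0134, -0.0129, -0.05], [-0.0134, -0.0129, -0.05], [-0.0134, -0.0129, -0.05], [-0.0134, -0.0129, -0.05], [-0.0134, -0.0129, -0.05], [-0.0134, -0.0129, -0.05], [-0.0134, -0.0129, -0.05], [-0.0134, -0.0129, -0.05], [-0.0134, -0.0129, -0.05]])

```text
clock: 2.35
position: [0.4396, 0.2513, 0.2504]
tool_rot: [-3.14, 0.526, -3.064]
force: [0.8, -0.8, -0.6]
grip_width: 0.0651
```

```bash
python3 - <<'E'
from h import *
s=bot.observe();print(s["clock"],s["qpos"].round(2),s["position"],s["grip_width"],s["force"].round(1))
print(R.from_euler("xyz",s["tool_rot"]).as_matrix().round(3))
r=rot(.07,30);g=off((.491,.3225,.0275),r);print(g)
plan([(g-r.apply([0,0,.1]),r,0),(g-r.apply([0,0,.03]),r,2),(g,r,2)],60)
E
```

```text
2.35 [-0.05  0.24 -0.93  2.22  1.04  0.69 -0.1 ] [0.4396187  0.25126235 0.25039217] 0.06513539237008983 [ 0.8 -0.8 -0.6]
[[-0.862 -0.077  0.501]
 [-0.067  0.997  0.037]
 [-0.502 -0.002 -0.865]]
[0.50047673 0.32316446 0.01104552]
{"jaw": [60, 60, 60, 60, 60, 60, 60], "dp": [[0.0261, 0.0282, 0.0584], [0.0261, 0.0282, 0.0584], [0.0261, 0.0281, 0.0584], [0.0, -0.0, 0.0438], [0.0, -0.0, 0.0438], [0.0, 0.0, 0.0187], [0.0, 0.0, 0.0187]], "rotation": [[0.0002, 0.0003, 0.0007], [0.0002, 0.0003, 0.0007], [0.0002, 0.0003, 0.0007], [0.0, 0.0, 0.0], [0.0, 0.0, 0.0], [0.0, 0.0, 0.0], [0.0, 0.0, 0.0]]}
```

Request:
move_arm(jaw=[60, 60, 60, 60, 60, 60, 60], dp=[[0.026, 0.028, 0.058], [0.026, 0.028, 0.058], [0.026, 0.028, 0.058], [0, 0, 0.044], [0, 0, 0.044], [0, 0, 0.019], [0, 0, 0.019]], rotation=[[0, 0, 0.001], [0, 0, 0.001], [0, 0, 0], [0, 0, 0], [0, 0, 0], [0, 0, 0], [0, 0, 0]])

```text
clock: 3.22
position: [0.5013, 0.3217, 0.0115]
tool_rot: [3.138, 0.524, -3.077]
force: [0.2, -0.4, 0.0]
grip_width: 0.0657
```

```bash
python3 - <<'E'
from h import *
im=grab_frame("top");a=cv2.resize(im[200:310,150:290],None,fx=4,fy=4,interpolation=2)
im=grab_frame("scene");b=cv2.resize(im[160:250,360:500],None,fx=4,fy=4,interpolation=2)
cv2.imwrite("pics/g1.png",cv2.resize(np.vstack([a,b]),None,fx=.75,fy=.75))
E
```

```text
(no output)
```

View pics/g1.png

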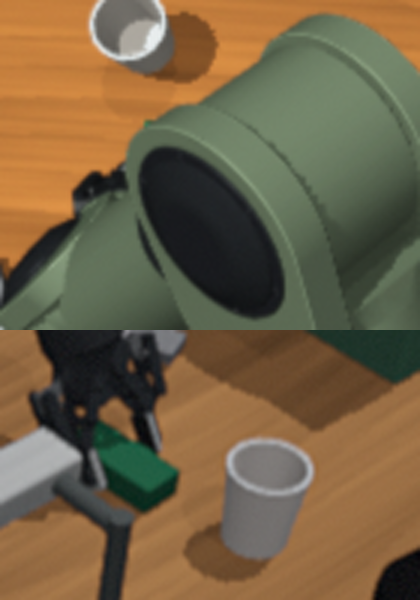

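The scene crop shows the fingers straddling the blank near the middle, with the cup clear. The arm hides the blank in the top view. I'll close the gripper.

Request:
move_arm(jaw=[255, 255, 255, 255, 255], dp=[[0, 0, 0], [0, 0, 0], [0, 0, 0], [0, 0, 0], [0, 0, 0]], rotation=[[0, 0, 0], [0, 0, 0], [0, 0, 0], [0, 0, 0], [0, 0, 0]], squeeze=60)

```text
clock: 3.95
position: [0.501, 0.3222, 0.0129]
tool_rot: [3.138, 0.525, -3.077]
force: [-3.8, -0.5, 5.5]
grip_width: 0.0428
```

```bash
python3 - <<'E'
from h import *
s=bot.observe();p=s["position"];print(p,s["grip_width"])
r0=rot(.07,30);r=rot(.003,30)
# slab centre relative to tcp, kept rigid
d=r0.inv().apply(np.array([.491,.3225,.015])-p)
t=np.array([.6063,-.0689,.014+.015+.002])-r.apply(d);print(t)
plan([(p+[-.02,-.02,.14],r0,0),(t+[-.04,0,.10],r,0),(t,r,3)],255)
E
```

```text
[0.50095065 0.32216585 0.01287244] 0.04283190682385591
[ 0.61620595 -0.0698996   0.02887244]
{"jaw": [255, 255, 255, 255, 255, 255, 255, 255, 255, 255], "dp": [[-0.0216, -0.0076, -0.0549], [-0.0216, -0.0076, -0.0549], [-0.0215, -0.0077, -0.055], [-0.0085, -0.0675, 0.0099], [-0.0091, -0.0673, 0.0102], [-0.0096, -0.0672, 0.0105], [-0.0102, -0.0671, 0.0108], [-0.0108, -0.0669, 0.0112], [-0.0113, -0.0668, 0.0115], [-0.0119, -0.0666, 0.0118]], "rotation": [[0.0002, 0.0002, -0.0005], [0.0002, 0.0002, -0.0005], [0.0002, 0.0002, -0.0005], [0.0015, 0.0, 0.0026], [0.0015, 0.0, 0.0026], [0.0015, 0.0, 0.0026], [0.0015, 0.0, 0.0026], [0.0015, 0.0, 0.0026], [0.0015, 0.0, 0.0026], [0.0015, 0.0, 0.0026]]}
{"jaw": [255, 255, 255], "dp": [[0.0064, -0.0, 0.0444], [0.0064, -0.0, 0.0444], [0.0064, -0.0, 0.0444]], "rotation": [[0.0, 0.0, 0.0], [0.0, 0.0, 0.0], [0.0, 0.0, 0.0]]}
```

Request:
move_arm(jaw=[255, 255, 255, 255, 255, 255, 255, 255, 255, 255], dp=[[-0.0215, -0.0075, -0.055], [-0.0215, -0.0075, -0.055], [-0.0215, -0.0075, -0.055], [-0.0085, -0.0675, 0.01], [-0.009, -0.0675, 0.01], [-0.0095, -0.067, 0.0105], [-0.01, -0.067, 0.011], [-0.011, -0.067, 0.011], [-0.0115, -0.067, 0.0115], [-0.012, -0.0665, 0.012]], rotation=[[0, 0, 0], [0, 0, 0], [0, 0, 0], [0.0015, 0, 0.0026], [0.0015, 0, 0.0026], [0.0015, 0, 0.0026], [0.0015, 0, 0.0026], [0.0015, 0, 0.0026], [0.0015, 0, 0.0026], [0.0015, 0, 0.0026]])

```text
clock: 5.2
position: [0.5751, -0.0721, 0.1275]
tool_rot: [3.139, 0.525, 3.141]
force: [1.0, 0.5, -4.5]
grip_width: 0.0428
```

```bash
python3 - <<'E'
from h import *
s=bot.observe();print(s["position"],s["grip_width"],s["force"])
im=grab_frame("scene");cv2.imwrite("pics/s2.png",cv2.resize(im[120:390,160:480],None,fx=2.2,fy=2.2,interpolation=2))
r=rot(.003,30);t=np.array([ 0.6162,-0.0699,0.0289])
plan([(t+[-.02,0,.05],r,2),(t,r,4)],255)
E
```

```text
[ 0.5750877  -0.07210504  0.12747463] 0.0428251355426688 [ 1.01917594  0.51107807 -4.46300412]
{"jaw": [255, 255, 255, 255, 255, 255], "dp": [[0.0042, 0.0067, 0.0323], [0.0042, 0.0066, 0.0323], [0.0024, -0.0, 0.0167], [0.0024, -0.0, 0.0167], [0.0024, -0.0, 0.0167], [0.0024, -0.0, 0.0167]], "rotation": [[-0.0012, 0.0003, -0.0014], [-0.0012, 0.0003, -0.0014], [0.0, 0.0, 0.0], [0.0, 0.0, 0.0], [0.0, 0.0, 0.0], [0.0, 0.0, 0.0]]}
```

View pics/s2.png

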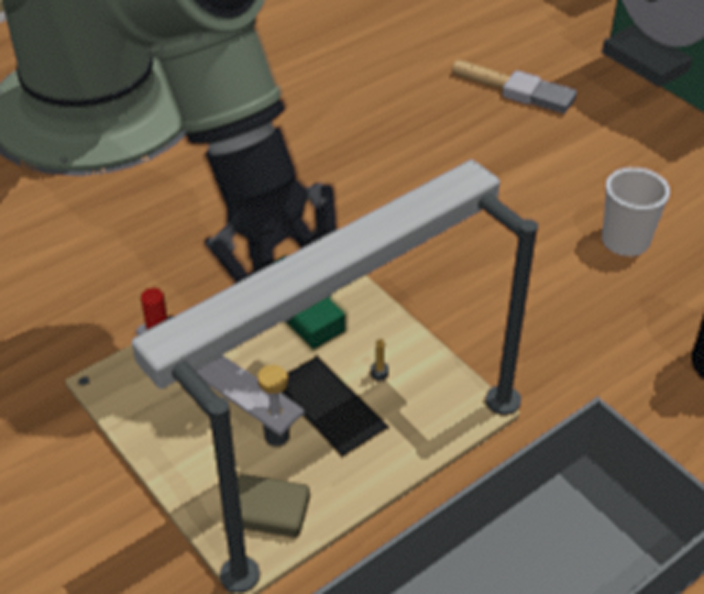

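The blank is held and looks level at crop (317,322). The pad is clear below it and the lamp is clear in front. I'll lower it.

Request:
move_arm(jaw=[255, 255, 255, 255, 255, 255], dp=[[0.004, 0.0015, 0.0325], [0.004, 0.0015, 0.0325], [0.0025, 0, 0.0167], [0.0025, 0, 0.0167], [0.0025, 0, 0.0167], [0.0025, 0, 0.0167]], rotation=[[-0.001, 0, -0.001], [-0.001, 0, -0.001], [0, 0, 0], [0, 0, 0], [0, 0, 0], [0, 0, 0]])

```text
clock: 6.0
position: [0.6158, -0.0674, 0.0278]
tool_rot: [3.136, 0.524, -3.135]
force: [-0.1, -0.4, -3.2]
grip_width: 0.0427
```

Request:
move_arm(jaw=[255, 255], dp=[[0, 0, 0], [0, 0, 0]], rotation=[[0, 0, 0], [0, 0, 0]])

```text
clock: 6.25
position: [0.6153, -0.0674, 0.0281]
tool_rot: [3.136, 0.524, -3.136]
force: [-0.3, 0.1, -3.7]
grip_width: 0.0426
```

```bash
python3 - <<'E'
from h import *
s=bot.observe();print(s["position"],s["tool_rot"],s["grip_width"],s["force"])
im=grab_frame("scene");cv2.imwrite("pics/s3.png",cv2.resize(im[220:340,220:400],None,fx=4,fy=4,interpolation=2))
r=rot(.003,30);t=np.array([ 0.6162,-0.0699,0.0289])
plan([(t,r,2)],255)
E
```

```text
[ 0.61534092 -0.06743939  0.02806061] [ 3.13592885  0.52386167 -3.13564082] 0.042624602452039646 [-0.30443886  0.09871612 -3.72925027]
{"jaw": [255, 255], "dp": [[-0.0007, -0.0015, -0.0001], [-0.0007, -0.0015, -0.0001]], "rotation": [[0.0011, 0.0001, 0.0004], [0.0011, 0.0001, 0.0004]]}
```

View pics/s3.png

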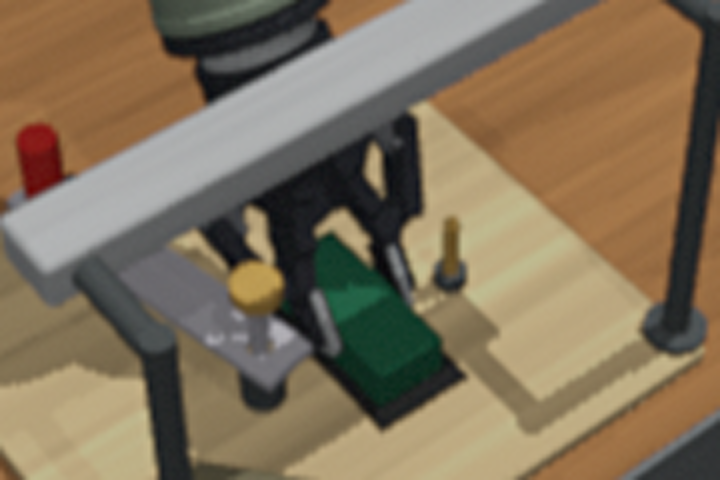

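The blank sits just above the pad with even margins, and the −3.7 N reading means it is still hanging. I'll shift it −2.5 mm in y and lower the last few millimetres.

Request:
move_arm(jaw=[255, 255, 255, 255], dp=[[-0.0005, -0.0031, 0], [0.0006, 0, 0.0011], [0.0006, 0, 0.0011], [0, 0, 0]], rotation=[[0.001, 0, 0.0004], [0.001, 0, 0.0004], [0, 0, 0], [0, 0, 0]])

```text
clock: 6.8
position: [0.6159, -0.07, 0.0268]
tool_rot: [3.141, 0.525, -3.138]
force: [-5.7, -0.5, 9.0]
grip_width: 0.0424
```

Request:
move_arm(jaw=[255, 255, 255], dp=[[0.0006, 0, 0.0011], [0.0006, 0, 0.0011], [0, 0, 0]], rotation=[[0, 0, 0], [0, 0, 0], [0, 0, 0]])

```text
clock: 7.18
position: [0.6162, -0.0701, 0.0264]
tool_rot: [-3.141, 0.527, -3.138]
force: [-26.9, -3.8, 48.1]
grip_width: 0.0424
```

Request:
move_arm(jaw=[255, 255], dp=[[-0.0012, 0, -0.002], [0, 0, 0]], rotation=[[0, 0, 0], [0, 0, 0]])

```text
clock: 7.42
position: [0.6161, -0.07, 0.0265]
tool_rot: [3.141, 0.525, -3.138]
force: [-7.4, -2.1, 11.4]
grip_width: 0.0425
```

Request:
move_arm(jaw=[90, 90, 90, 90, 90], dp=[[0, 0, 0], [0, 0, 0], [0, 0, 0], [0, 0, 0], [0, 0, 0]], rotation=[[0, 0, 0], [0, 0, 0], [0, 0, 0], [0, 0, 0], [0, 0, 0]])

```text
clock: 8.05
position: [0.6159, -0.07, 0.0263]
tool_rot: [3.141, 0.524, -3.139]
force: [0.0, -0.7, -0.4]
grip_width: 0.0547
```

Request:
move_arm(jaw=[90, 90, 90, 90, 90, 90], dp=[[0, 0, -0.02], [0, 0, -0.04], [0, 0, -0.06], [0, 0, -0.06], [0.06, 0, -0.03], [0.06, 0, -0.03]], rotation=[[0, 0, 0], [0, 0, 0], [0, 0, 0], [0, 0, 0], [0, 0, 0], [0, 0, 0]])

```text
clock: 8.8
position: [0.4845, -0.0681, 0.1348]
tool_rot: [-3.131, 0.514, -3.127]
force: [0.7, -0.8, -1.6]
grip_width: 0.0554
```

```bash
python3 - <<'E'
from h import *
s=bot.observe();print(s["clock"],s["position"],s["qpos"].round(2),s["grip_width"],s["force"])
a=grab_frame("top")[185:300,285:435];b=grab_frame("scene")[220:340,210:400]
cv2.imwrite("pics/s4.png",np.hstack([cv2.resize(a,(400,307),interpolation=2),cv2.resize(b,(400,307)[:2],interpolation=2)]))
cv2.imwrite("pics/top4.png",grab_frame("top"))
E
```

```text
8.8 [ 0.48453821 -0.06814584  0.1348423 ] [ 0.75  0.47 -0.88  2.41  1.91  0.37 -0.23] 0.05539028143416912 [ 0.68713989 -0.79481324 -1.57940649]
```

View pics/s4.png

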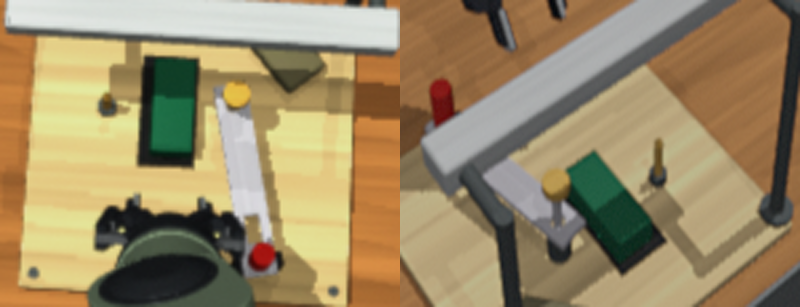

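The blank lies on the pad and is let go. Both views show it inside the pad's margins and the strap unmoved. Now I'll measure the blank and plan the handle grasp.

```bash
python3 - <<'E'
from h import *
from scipy.optimize import least_squares as LS
hsv=cv2.cvtColor(cv2.imread("pics/top4.png"),cv2.COLOR_BGR2HSV)
m=cv2.inRange(hsv,(60,100,20),(90,255,255));k=np.zeros_like(m);k[200:255,330:368]=m[200:255,330:368];m=k
def w(q,p):
    c,s=np.cos(q[2]),np.sin(q[2]);a,b=p[0]/1e3,p[1]/1e3
    return np.array([q[0]+c*a-s*b,q[1]+s*a+c*b,p[2]])
def mom(M): return np.array([M["m10"]/M["m00"],M["m01"]/M["m00"],M["mu11"]/M["m00"]/10,M["m00"]/100, M["mu20"]/M["m00"]/10])
t=mom(cv2.moments(m,True))
def g(q):
    P=[proj("top",w(q,(x,y,z))) for x in(50,-50) for y in(22,-22) for z in(0.014,.044)]
    return mom(cv2.moments(cv2.convexHull(np.float32(P))))-t
b=LS(g,[.606,-.069,0],diff_step=1e-3,x_scale=[.01,.01,.1]);print("slab",b.x,b.fun)
# handle approach
H=np.array([.4460,-.1656,.084]);r=rot(0,0)
print(off(H,r)); 
E
```

```text
slab [ 6.06665001e-01 -7.18468738e-02  1.41782740e-05] [ 0.00031935 -0.00017898 -0.0300615   0.02331388 -0.04706538]
[ 0.446  -0.1656  0.065 ]
```

The blank is centred within about 3 mm and its yaw is about 0. Next is the handle grasp. I'll turn the lean azimuth to 45° to stay off the joint 4 limit.

```bash
python3 - <<'E'
from h import *
s=bot.observe();p=s["position"];q=R.from_euler("xyz",s["tool_rot"])
r=rot(np.radians(45),30);g=off((.4462,-.1655,.095),r);print(g)
pre=g-r.apply([0,0,.09])
plan([(p+[0.01,-.02,.06],q,0),(pre,r,0),(g,r,4)],90)
E
```

```text
[ 0.45291751 -0.15878249  0.07854552]
{"jaw": [90, 90, 90, 90, 90, 90, 90, 90, 90, 90], "dp": [[-0.0237, -0.0126, -0.0297], [-0.0237, -0.0126, -0.0297], [0.0209, -0.0253, -0.0012], [0.0242, -0.0221, -0.0031], [0.0269, -0.0183, -0.0047], [0.0291, -0.0141, -0.006], [0.0307, -0.0095, -0.007], [0.0, 0.0, 0.0281], [0.0, 0.0, 0.0281], [0.0, 0.0, 0.0281]], "rotation": [[0.0, 0.0, 0.0], [0.0, 0.0, 0.0], [-0.0247, -0.0008, -0.0431], [-0.0247, -0.0008, -0.0431], [-0.0247, -0.0008, -0.0431], [-0.0247, -0.0008, -0.0431], [-0.0247, -0.0008, -0.0431], [0.0, 0.0, 0.0], [0.0, 0.0, 0.0], [0.0, 0.0, 0.0]]}
{"jaw": [90], "dp": [[0.0, 0.0, 0.0281]], "rotation": [[0.0, 0.0, 0.0]]}
```

Request:
move_arm(jaw=[90, 90, 90, 90, 90, 90, 90, 90], dp=[[-0.024, -0.0125, -0.03], [-0.024, -0.0125, -0.03], [0.021, -0.025, -0.001], [0.024, -0.022, -0.003], [0.027, -0.018, -0.005], [0.029, -0.014, -0.006], [0.031, -0.0095, -0.007], [0, 0, 0]], rotation=[[0, 0, 0], [0, 0, 0], [-0.0247, -0.001, -0.043], [-0.0247, -0.001, -0.043], [-0.0247, -0.001, -0.043], [-0.0247, -0.001, -0.043], [-0.0247, -0.001, -0.043], [0, 0, 0]])

```text
clock: 9.95
position: [0.4334, -0.1448, 0.1424]
tool_rot: [3.135, 0.473, -2.666]
force: [0.1, 1.1, -0.8]
grip_width: 0.0553
```

```bash
python3 - <<'E'
from h import *
s=bot.observe();p=s["position"];print(p,s["qpos"].round(2),s["force"])
r=rot(np.radians(45),30);g=off((.4462,-.1655,.095),r);print(r.inv().apply(p-g))
plan([(g-r.apply([0,0,.05]),r,2),(g,r,3)],90)
E
```

```text
[ 0.43337307 -0.14479578  0.14244029] [ 1.45  0.71 -1.32  2.3   0.96  0.42  1.53] [ 0.05946141  1.14623115 -0.83356876]
[-0.02854398  0.0237101  -0.05729945]
{"jaw": [90, 90, 90, 90, 90], "dp": [[0.013, -0.0182, 0.0077], [0.0156, -0.0167, 0.0061], [-0.0, -0.0, 0.0208], [-0.0, -0.0, 0.0208], [-0.0, -0.0, 0.0208]], "rotation": [[-0.0225, -0.0079, -0.0434], [-0.0225, -0.0079, -0.0434], [0.0, 0.0, 0.0], [0.0, 0.0, 0.0], [0.0, 0.0, 0.0]]}
```

```bash
python3 - <<'E'
from h import *
r=rot(np.radians(45),30);g=off((.4462,-.1655,.095),r)
plan([(g-r.apply([0,0,.08]),r,8)],90)
E
```

```text
{"jaw": [90, 90, 90, 90, 90, 90, 90, 90], "dp": [[0.0034, -0.0052, -0.0027], [0.0035, -0.0051, -0.0028], [0.0037, -0.0049, -0.0029], [0.0038, -0.0047, -0.003], [0.004, -0.0045, -0.0032], [0.0041, -0.0043, -0.0033], [0.0042, -0.0041, -0.0034], [0.0044, -0.0039, -0.0035]], "rotation": [[-0.0056, -0.002, -0.0108], [-0.0056, -0.002, -0.0108], [-0.0056, -0.002, -0.0108], [-0.0056, -0.002, -0.0108], [-0.0056, -0.002, -0.0108], [-0.0056, -0.002, -0.0108], [-0.0056, -0.002, -0.0108], [-0.0056, -0.002, -0.0108]]}
```

Request:
move_arm(jaw=[90, 90, 90, 90, 90, 90, 90, 90], dp=[[0.0034, -0.0052, -0.0027], [0.0035, -0.0051, -0.0028], [0.0037, -0.0049, -0.0029], [0.0038, -0.0047, -0.003], [0.004, -0.0045, -0.0032], [0.0041, -0.0043, -0.0033], [0.0042, -0.0041, -0.0034], [0.0044, -0.0039, -0.0035]], rotation=[[-0.0056, -0.002, -0.0108], [-0.0056, -0.002, -0.0108], [-0.0056, -0.002, -0.0108], [-0.0056, -0.002, -0.0108], [-0.0056, -0.002, -0.0108], [-0.0056, -0.002, -0.0108], [-0.0056, -0.002, -0.0108], [-0.0056, -0.002, -0.0108]])

```text
clock: 10.95
position: [0.426, -0.1849, 0.1485]
tool_rot: [-3.138, 0.519, -2.353]
force: [-0.5, 0.9, 0.6]
grip_width: 0.0549
```

```bash
python3 - <<'E'
from h import *
s=bot.observe();p=s["position"];print(p,s["qpos"].round(2),s["force"])
r=rot(np.radians(45),30);g=off((.4462,-.1655,.095),r);print(r.inv().apply(p-g))
plan([(g-r.apply([0,0,.05]),r,2),(g,r,4)],90)
E
```

```text
[ 0.42602951 -0.18489791  0.14851181] [ 1.61  0.94 -1.46  2.16  0.77  0.69  2.15] [-0.46131318  0.86649549  0.57241789]
[-0.00252531  0.0005463  -0.07933213]
{"jaw": [90, 90, 90, 90, 90, 90], "dp": [[0.0015, -0.0003, 0.0183], [0.0015, -0.0003, 0.0183], [-0.0, -0.0, 0.0156], [-0.0, -0.0, 0.0156], [-0.0, -0.0, 0.0156], [-0.0, -0.0, 0.0156]], "rotation": [[-0.0002, -0.0007, 0.0005], [-0.0002, -0.0007, 0.0005], [0.0, 0.0, 0.0], [0.0, 0.0, 0.0], [0.0, 0.0, 0.0], [0.0, 0.0, 0.0]]}
```

Request:
move_arm(jaw=[90, 90, 90, 90, 90, 90, 90], dp=[[0.0015, -0.0003, 0.0183], [0.0015, -0.0003, 0.0183], [0, 0, 0.0155], [0, 0, 0.0155], [0, 0, 0.0155], [0, 0, 0.0155], [0, 0, 0]], rotation=[[0, -0.0007, 0.0005], [0, -0.0007, 0.0005], [0, 0, 0], [0, 0, 0], [0, 0, 0], [0, 0, 0], [0, 0, 0]])

```text
clock: 11.82
position: [0.4519, -0.1579, 0.0798]
tool_rot: [-3.141, 0.527, -2.354]
force: [-1.0, -0.8, -0.4]
grip_width: 0.0551
```

```bash
python3 - <<'E'
from h import *
s=bot.observe();p=s["position"];print(s["clock"],p,s["qpos"].round(2),s["force"])
r=rot(np.radians(45),30);g=off((.4462,-.1655,.095),r);print(r.inv().apply(p-g),np.degrees((r.inv()*R.from_euler("xyz",s["tool_rot"])).as_rotvec()))
a=grab_frame("scene")[200:310,170:320];cv2.imwrite("pics/s5.png",cv2.resize(a,None,fx=4,fy=4,interpolation=2))
E
```

```text
11.825 [ 0.45193862 -0.15792154  0.07975228] [ 1.43  0.98 -1.25  2.18  0.95  0.51  2.  ] [-1.00424086 -0.78337387 -0.35957626]
[-0.00053116  0.00130096 -0.00108678] [-0.0074571  -0.18696053 -0.113647  ]
```

View pics/s5.png

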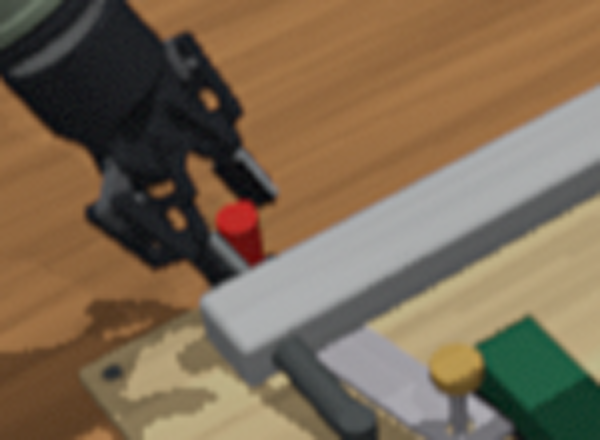

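The handle (crop 238,230) stands between the open fingers. I'll close on it.

Request:
move_arm(jaw=[255, 255, 255, 255, 255, 255], dp=[[0, 0, 0], [0, 0, 0], [0, 0, 0], [0, 0, 0], [0, 0, 0], [0, 0, 0]], rotation=[[0, 0, 0], [0, 0, 0], [0, 0, 0], [0, 0, 0], [0, 0, 0], [0, 0, 0]], squeeze=80)

```text
clock: 12.62
position: [0.4518, -0.1588, 0.0807]
tool_rot: [-3.139, 0.527, -2.355]
force: [-5.9, -1.9, 9.3]
grip_width: 0.0218
```

```bash
cat >> h.py <<'E'
PV=np.array([.6064,-.1339])
def arc(th,lift,psi):
    """TCP goal: handle at bearing th (deg, world) from pivot, lifted"""
    r=rot(np.radians(psi),30);t=np.radians(th)
    return off(np.r_[PV+.163*np.array([np.cos(t),np.sin(t)]),.0957+lift],r),r
E
python3 - <<'E'
from h import *
s=bot.observe();print(s["position"],s["grip_width"],s["force"])
r=R.from_euler("xyz",s["tool_rot"]);h=s["position"]-r.apply([0,0,.019]);d=h[:2]-PV;print(h,np.hypot(*d),np.degrees(np.arctan2(d[1],d[0])))
plan([(s["position"]+[0,0,.026],r,4)],255)
E
```

```text
[ 0.45182928 -0.1587522   0.08068526] 0.02182061785147724 [-5.89449781 -1.94003983  9.34912627]
[ 0.44505127 -0.16549107  0.09710618] 0.16441230732291845 -168.92198631398273
{"jaw": [255, 255, 255, 255], "dp": [[-0.0041, -0.0, -0.007], [-0.0041, -0.0, -0.007], [-0.0041, -0.0, -0.007], [-0.0041, -0.0, -0.007]], "rotation": [[0.0, 0.0, 0.0], [0.0, 0.0, 0.0], [0.0, 0.0, 0.0], [0.0, 0.0, 0.0]]}
```

Request:
move_arm(jaw=[255, 255, 255, 255, 255], dp=[[-0.004, 0, -0.007], [-0.004, 0, -0.007], [-0.004, 0, -0.007], [-0.004, 0, -0.007], [0, 0, 0]], rotation=[[0, 0, 0], [0, 0, 0], [0, 0, 0], [0, 0, 0], [0, 0, 0]])

```text
clock: 13.25
position: [0.4518, -0.1588, 0.1065]
tool_rot: [-3.139, 0.527, -2.354]
force: [0.0, 0.4, -3.3]
grip_width: 0.0217
```

```bash
sed -i 's/\.0957+lift/.0971+lift/' h.py; python3 - <<'E'
from h import *
s=bot.observe();print(s["position"],s["grip_width"],s["force"],s["qpos"].round(2))
plan([(*arc(a,.026,p),2) for a,p in [(182,41),(173,37),(164,33),(155,29),(147,25)]],255)
E
```

```text
[ 0.45184128 -0.1587828   0.10650082] 0.021670683147916377 [ 0.02620067  0.36312078 -3.3421299 ] [ 1.47  0.95 -1.32  2.17  0.88  0.56  2.03]
{"jaw": [255, 255, 255, 255, 255, 255, 255, 255, 255, 255], "dp": [[-0.0093, 0.0117, 0.0053], [-0.009, 0.0121, 0.0051], [-0.0095, 0.0112, 0.0055], [-0.0092, 0.0116, 0.0053], [-0.0104, 0.0102, 0.006], [-0.01, 0.0106, 0.0058], [-0.0111, 0.0091, 0.0064], [-0.0108, 0.0095, 0.0063], [-0.0104, 0.0071, 0.006], [-0.0102, 0.0075, 0.0059]], "rotation": [[0.0053, 0.0006, 0.0099], [0.0053, 0.0006, 0.0099], [0.0056, 0.0, 0.0096], [0.0056, 0.0, 0.0096], [0.0056, -0.0, 0.0096], [0.0056, -0.0, 0.0096], [0.0056, -0.0, 0.0096], [0.0056, -0.0, 0.0096], [0.0056, -0.0, 0.0096], [0.0056, -0.0, 0.0096]]}
```

The strap's weight of about 3 N is fully on the gripper, so it has lifted level. Starting the swing.

Request:
move_arm(jaw=[255, 255, 255, 255, 255, 255, 255, 255, 255, 255], dp=[[-0.0093, 0.0117, 0.0053], [-0.009, 0.0121, 0.0051], [-0.0095, 0.0112, 0.0055], [-0.0092, 0.0116, 0.0053], [-0.0104, 0.0102, 0.006], [-0.01, 0.0106, 0.0058], [-0.0111, 0.0091, 0.0064], [-0.0108, 0.0095, 0.0063], [-0.0104, 0.0071, 0.006], [-0.0102, 0.0075, 0.0059]], rotation=[[0.0055, 0, 0.0098], [0.0055, 0, 0.0098], [0.0056, 0, 0.0096], [0.0056, 0, 0.0096], [0.0056, 0, 0.0096], [0.0056, 0, 0.0096], [0.0056, 0, 0.0096], [0.0056, 0, 0.0096], [0.0056, 0, 0.0096], [0.0056, 0, 0.0096]])

```text
clock: 14.5
position: [0.4763, -0.044, 0.106]
tool_rot: [-3.141, 0.526, -2.696]
force: [-1.4, 1.1, -3.6]
grip_width: 0.022
```

```bash
python3 - <<'E'
from h import *
s=bot.observe();print(s["position"],arc(147,.026,25)[0],s["grip_width"],s["force"],s["qpos"].round(2))
plan([(*arc(a,.026,p),2) for a,p in [(138,20),(129,15),(120,10),(111,5),(102,0)]],255)
E
```

```text
[ 0.47627594 -0.04398592  0.10595518] [ 0.47830662 -0.04110896  0.10664552] 0.02198386156775205 [-1.35612659  1.08229337 -3.63876715] [ 1.07  0.74 -1.18  2.38  1.77  0.38  0.49]
{"jaw": [255, 255, 255, 255, 255, 255, 255, 255, 255, 255], "dp": [[-0.0142, 0.0078, 0.0077], [-0.0138, 0.0086, 0.0075], [-0.0127, 0.0059, 0.0073], [-0.0124, 0.0065, 0.0072], [-0.013, 0.0048, 0.0075], [-0.0128, 0.0055, 0.0074], [-0.0133, 0.0038, 0.0077], [-0.0132, 0.0044, 0.0076], [-0.0135, 0.0027, 0.0078], [-0.0134, 0.0033, 0.0078]], "rotation": [[0.0076, 0.0004, 0.0134], [0.0076, 0.0004, 0.0134], [0.0069, 0.0, 0.012], [0.0069, 0.0, 0.012], [0.0069, 0.0, 0.012], [0.0069, 0.0, 0.012], [0.0069, 0.0, 0.012], [0.0069, 0.0, 0.012], [0.0069, 0.0, 0.012], [0.0069, 0.0, 0.012]]}
```

Going well. I'll continue the swing.

Request:
move_arm(jaw=[255, 255, 255, 255, 255, 255, 255, 255, 255, 255], dp=[[-0.0142, 0.0078, 0.0077], [-0.0138, 0.0086, 0.0075], [-0.0127, 0.0059, 0.0073], [-0.0124, 0.0065, 0.0072], [-0.013, 0.0048, 0.0075], [-0.0128, 0.0055, 0.0074], [-0.0133, 0.0038, 0.0077], [-0.0132, 0.0044, 0.0076], [-0.0135, 0.0027, 0.0078], [-0.0134, 0.0033, 0.0078]], rotation=[[0.0076, 0, 0.0134], [0.0076, 0, 0.0134], [0.0069, 0, 0.012], [0.0069, 0, 0.012], [0.0069, 0, 0.012], [0.0069, 0, 0.012], [0.0069, 0, 0.012], [0.0069, 0, 0.012], [0.0069, 0, 0.012], [0.0069, 0, 0.012]])

```text
clock: 15.75
position: [0.5822, 0.0261, 0.1068]
tool_rot: [3.139, 0.525, -3.142]
force: [-0.5, 1.7, -2.8]
grip_width: 0.0215
```

```bash
python3 - <<'E'
from h import *
s=bot.observe();print(s["position"],arc(102,.026,0)[0],s["grip_width"],s["force"],s["qpos"].round(2))
plan([(*arc(96,.026,0),2),(*arc(90.17,.026,0),2)],255)
E
```

```text
[0.58219231 0.02614076 0.10678954] [0.58201039 0.02553806 0.10664552] 0.02145289823671125 [-0.47923804  1.74033656 -2.84181101] [ 0.69  0.86 -1.23  2.21  1.76  0.87 -0.09]
{"jaw": [255, 255, 255, 255], "dp": [[-0.009, 0.0013, 0.0053], [-0.009, 0.0013, 0.0053], [-0.009, 0.0006, 0.0052], [-0.009, 0.0006, 0.0052]], "rotation": [[0.0005, 0.0003, 0.0], [0.0005, 0.0003, 0.0], [0.0, 0.0, 0.0], [0.0, 0.0, 0.0]]}
```

Request:
move_arm(jaw=[255, 255, 255, 255, 255], dp=[[-0.009, 0.0013, 0.0053], [-0.009, 0.0013, 0.0053], [-0.009, 0.0006, 0.0052], [-0.009, 0.0006, 0.0052], [0, 0, 0]], rotation=[[0.0005, 0, 0], [0.0005, 0, 0], [0, 0, 0], [0, 0, 0], [0, 0, 0]])

```text
clock: 16.38
position: [0.6158, 0.029, 0.107]
tool_rot: [3.141, 0.526, -3.139]
force: [0.0, 7.7, -2.9]
grip_width: 0.0221
```

```bash
python3 - <<'E'
from h import *
s=bot.observe();print(s["position"],s["tool_rot"],arc(90.17,.026,0)[0],s["grip_width"],s["force"])
b=grab_frame("scene")[190:340,210:410];cv2.imwrite("pics/s6.png",cv2.resize(b,None,fx=4,fy=4,interpolation=2))
plan([(*arc(90.17,.014,0),3),(*arc(90.17,.000,0),5)],255)
E
```

```text
[0.61583041 0.02895454 0.10696346] [ 3.14146091  0.52600685 -3.13947506] [0.61541637 0.02909928 0.10664552] 0.022123081460478707 [ 0.03142381  7.74664799 -2.92693025]
{"jaw": [255, 255, 255, 255, 255, 255, 255, 255], "dp": [[0.0026, 0.0001, 0.0044], [0.0026, 0.0001, 0.0044], [0.0026, 0.0001, 0.0044], [0.0017, 0.0, 0.003], [0.0017, 0.0, 0.003], [0.0017, 0.0, 0.003], [0.0017, 0.0, 0.003], [0.0017, 0.0, 0.003]], "rotation": [[0.0001, 0.0002, 0.0002], [0.0001, 0.0002, 0.0002], [0.0001, 0.0002, 0.0002], [0.0, 0.0, 0.0], [0.0, 0.0, 0.0], [0.0, 0.0, 0.0], [0.0, 0.0, 0.0], [0.0, 0.0, 0.0]]}
```

View pics/s6.png

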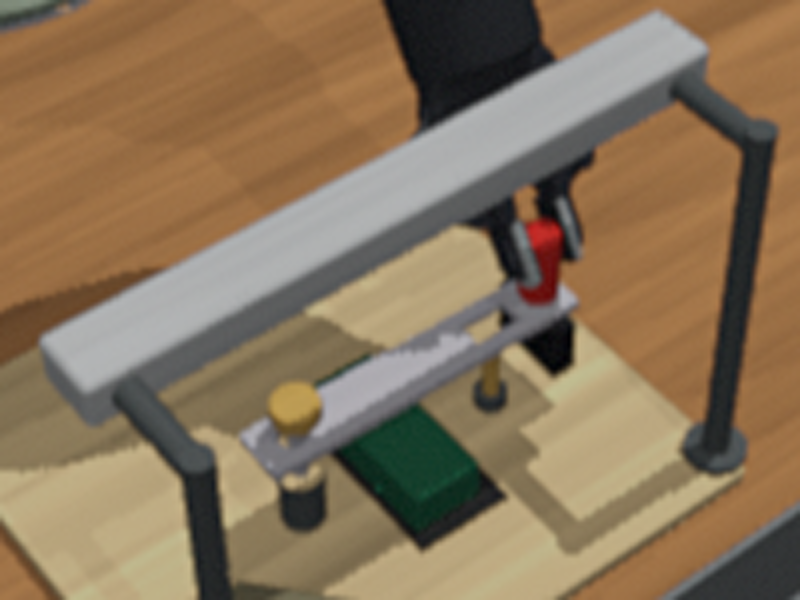

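The strap spans the blank level, with the slot above the second bolt (crop 490,365) and the lamp clear. The 7.7 N side load suggests the hole is pressing on the shank, so I'll shift +2 mm in y and lower.

Request:
move_arm(jaw=[255, 255, 255, 255, 255], dp=[[0, 0.0022, 0], [0.0025, 0, 0.0044], [0.0025, 0, 0.0044], [0.0025, 0, 0.0044], [0, 0, 0]], rotation=[[0, 0, 0], [0, 0, 0], [0, 0, 0], [0, 0, 0], [0, 0, 0]])

```text
clock: 17.05
position: [0.6153, 0.0295, 0.0942]
tool_rot: [-3.139, 0.525, -3.141]
force: [-0.5, -0.0, -2.5]
grip_width: 0.0217
```

There's no contact force and the slot is already around the tip. I'll continue down.

Request:
move_arm(jaw=[255, 255, 255, 255, 255, 255], dp=[[0.0017, 0, 0.003], [0.0017, 0, 0.003], [0.0017, 0, 0.003], [0.0017, 0, 0.003], [0.0012, 0, 0.002], [0, 0, 0]], rotation=[[0, 0, 0], [0, 0, 0], [0, 0, 0], [0, 0, 0], [0, 0, 0], [0, 0, 0]])

```text
clock: 17.8
position: [0.6156, 0.0297, 0.0817]
tool_rot: [-3.14, 0.526, -3.141]
force: [-0.3, -0.0, -3.0]
grip_width: 0.0218
```

Request:
move_arm(jaw=[255, 255, 255], dp=[[0.0006, 0, 0.0011], [0.0003, 0, 0.0005], [0, 0, 0]], rotation=[[0, 0, 0], [0, 0, 0], [0, 0, 0]])

```text
clock: 18.18
position: [0.6159, 0.0298, 0.0808]
tool_rot: [-3.139, 0.527, -3.14]
force: [-2.3, 0.3, 4.6]
grip_width: 0.0214
```

The foot is seated, with a 4.6 N upward reaction. I'll release a little, then retreat along the tool axis.

Request:
move_arm(jaw=[145, 145, 145, 145], dp=[[0, 0, 0], [0, 0, 0], [0, 0, 0], [0, 0, 0]], rotation=[[0, 0, 0], [0, 0, 0], [0, 0, 0], [0, 0, 0]])

```text
clock: 18.68
position: [0.6157, 0.0297, 0.0803]
tool_rot: [-3.14, 0.526, -3.141]
force: [0.1, -0.0, 1.0]
grip_width: 0.0371
```

Request:
move_arm(jaw=[145, 145, 145, 145, 145, 145, 145], dp=[[0, 0, -0.015], [0, 0, -0.025], [0, 0, -0.035], [0, 0, -0.05], [0, 0, -0.05], [0.02, 0, -0.03], [0, 0, 0]], rotation=[[0, 0, 0], [0, 0, 0], [0, 0, 0], [0, 0, 0], [0, 0, 0], [0, 0, 0], [0, 0, 0]])

```text
clock: 19.55
position: [0.5184, 0.0295, 0.2154]
tool_rot: [-3.136, 0.528, -3.138]
force: [0.4, -0.3, -0.1]
grip_width: 0.0363
```

```bash
python3 - <<'E'
from h import *
s=bot.observe();print(s["clock"],s["position"],s["force"],s["grip_width"],s["qd"].round(3))
T=grab_frame("top");a=T[185:300,285:435];b=grab_frame("scene")[210:340,210:400]
cv2.imwrite("pics/s7.png",np.hstack([cv2.resize(a,(400,307),interpolation=2),cv2.resize(b,(400,307),interpolation=2)]))
hsv=cv2.cvtColor(T,cv2.COLOR_BGR2HSV);m=cv2.inRange(hsv,(0,180,90),(6,255,255));k=np.zeros_like(m);k[195:260,300:420]=m[195:260,300:420]
n,l,st,c=cv2.connectedComponentsWithStats(k);i=1+np.argmax(st[1:,4]);print(c[i],st[i],ray("top",*c[i],.1), "expected", arc(90.17,0,0)[0]-[.0095,0,0])
E
```

```text
19.55 [0.51843671 0.02945272 0.21537593] [ 0.43923862 -0.26370095 -0.1158819 ] 0.036297194834608956 [-0.03   0.059  0.041 -0.039  0.041  0.026 -0.004]
[313.17241379 216.17241379] [310 212   8  10  58] [0.60743376 0.02750088 0.1       ] expected [0.60591637 0.02909928 0.08064552]
```

View pics/s7.png

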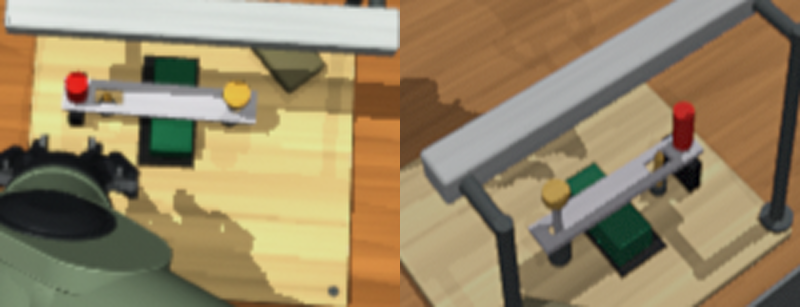

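Both views show the strap home, with the bolt tip standing through the slot, the foot on the board, the blank centred beneath and the robot clear. Handing in.

```bash
python3 -c "
from workcell import workorder
print(workorder.job_done())"
```

```text
the job is handed in; nothing more can be done
None
```

I laid the blank on the pad, swung the strap over it onto the second bolt, let go of both, and handed the job in at about 19.6 s. No verdict was reported.

- **Blank:** my last measurement, taken before the strap was swung over, put it about 3 mm from the pad centre, with yaw within 0.01 rad of the jig's. The final pictures show it still in place.
- **Strap:** the bolt tip stands through the slot and the foot is on the board. I let go at a gripper height of 80.3–80.8 mm, against 80.7 mm when I first gripped it at rest. The handle measured about 2 mm from where it should be.
- **Strap level:** I judged this by eye from the pictures and did not measure it.
- **Robot:** it was clear of everything at the end, with force readings under 0.6 N. I saw no contact with the light bar, and my moves stayed clear of the bystanders. I did not re-measure where they stand.
- **Rough spot:** while setting the blank down I pressed it onto the pad with about 48 N at the wrist for a moment. I backed off before letting go. The press went through the gripped blank and was well under the 120 N wrist limit, though above the 40 N limit on what the arm or gripper body may press.

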